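# Lay out microscope lens modules for cleaning

### The arm

A 7-joint arm with a two-finger parallel gripper is mounted at the origin on the work surface. World frame = base frame: x ahead of the robot, y to its left, z up, the work surface at z = 0. Lengths are in m, angles in rad, forces in N, time in s.
With the tool pointing down it reaches from about 0.425 to 0.875 m from the base axis. Payload 4.7 kg.
Tool frame: the origin (TCP) lies midway between the tips of the shut fingers; the grasp point (between the pads) lies 19 mm behind it; z points along the fingers, y is the line along which they close (so a half turn about z gives the same grasp; the last joint's range is limited). The gripper opens to 87 mm and grips with 3 to 60 N. Pads are 19 mm wide; open, the fingers measure 117 mm over their backs; the gripper's body (75 mm by 190 mm) begins 51 mm behind the grasp point.
Start: joints at [1.292, 0.321, -0.07, 1.45, 0.023, 1.371, -0.057], TCP at [0.188, -0.622, 0.223] pointing down, gripper open.
Joint ranges: [-2.86, 2.86], [-0.3, 2.09], [-1.38, 1.24], [0.06, 2.45], [-1.56, 4.7], [0.09, 2.05], [-2.69, 2.69]. Speed limits (rad/s): [2.57, 2.57, 3.14, 3.14, 3.14, 3.14, 3.14].

### API

Orientations are given as a rotation vector (axis times angle).
In Python, from bench import monitor, cams, workorder gives the robot as it stands.
- The arm moves only by the tool move_arm, never from a script. Its arguments are lists of equal length, an entry for each row: "slide": the shift along the tool's x, y, z in cm, a list of three; "roll": the turn about the tool's z in rad. In form: {"slide": [[dx, dy, dz], ...], "roll": [roll, ...]}. A call has 1 to 20 rows; each row is the pose to reach, as a shift and turn from the pose commanded when the call began, along the tool's axes at that moment; what a row does not reach only later rows make up. A row lasts 1/10 s, in which the tool goes at most 50 mm and 8.59 degrees, less where a joint would pass 70% of its speed; a pose out of reach is approached as far as the arm can. A call with a gripper value outside its range is refused whole. "gripper" is the finger opening in cm, from 0 to 8.7, set as the call begins (left out, the last holds). The fingers move at their own pace and stop on an object; "squeeze" is the grip in N (left out, the last holds). Time passes only in rows, so rows that repeat a pose let the fingers close. It gives the time, the measured TCP pose, the force, the opening and the grip force at its end, in the units of the state.
- monitor.get_state(): the state, without advancing time (a new reading comes with each control period).
- cams.get_image(name): name is "side" or "top" or "wrist"; returns the picture (480x640x3 uint8, red, green, blue); there is no depth.
- cams.get_calibration(name): a dict with "mtx" (3x3 intrinsics, pixels), "R" (3x3) and "t" (3): a world point X has camera coordinates R X + t. Camera axes: x right, y down, z forward; pixel columns grow to the right and rows downward; lengths in m; the calibration is good to about 2 mm. A picture is of the moment at which its call begins: read the wrist's pose just before it. get_calibration takes no time and is no camera call; for the wrist camera it gives the pose at the moment of the call.
- workorder.close_job(): hands the job in; it is judged then, once.
The state is a dict: "time": time; "joint_positions": joint angles; "qd": joint speeds; "joint_torque": joint torques, N m; "position": TCP position; "tool_rot": TCP orientation; "ft_force": force on the tool from outside, world axes, zero at the start; "torque": the same for the moment, N m; "grip_width": opening from 0.0 (shut) to 1.0 (fully open); "grip_force": force on a finger pad.
Only numpy, scipy, OpenCV 4.12 (cv2) and the standard library are available. Lean on these libraries where they do the work, as an engineer would, in place of code of your own. Each camera call takes 0.05 s, during which the arm holds its last target. There are 200 camera calls.

### The job

Before any optics come out, screw the solvent jar's cap fully shut. Then slide every roll of lens tissue up off its spindle and lay it flat in the steel tray, and take every lens module out of the grey foam (its far end is tucked under the lip, so the free end has to come up first), turn it over and lay it flat, lens up, on the white foam pad, none on top of another. Leave the other things on the bench where they are.

Things in the scene. Friction and masses are not known exactly. Their poses are not given: they have to be found in the camera images.
- foam: fixed dark grey foam insert, 129 x 317 x 58 mm, origin on the table under its middle pocket; x points from the pockets' free near end to the lip. Three pockets at y = -94, 0, +94 mm, 93.5 x 59 mm, floor 12 mm above the table, modules fit with 1.5 mm a side. Ribs 35 mm wide, 36 mm high flank the pockets from x = -5 mm to the far end only; nearer, both sides are open to the table for fingers
- foam_lip (a point): middle of the lower edge of the overhanging lip along the far end of all pockets, 50 mm above the table, at x = +37 mm in the foam's frame; lip top at 58 mm. It covers the last 8 mm of a module, 4 mm above it. Below it a stop at x = +46.5 mm, up to 24 mm above the table, and over that an undercut back to x = +58 mm
- foam_stop (a point): top of the low near stop of the middle pocket, 22 mm above the table; each pocket has one, 44 mm wide, x -59 to -47 mm in the foam's frame. So a module cannot be lifted level: raise its near end about 0.2 rad about the bottom edge of its far end, draw it about 18 mm to the foam's -x until clear of the lip, then lift
- module_a: loose cream lens module, a box 90 (x) x 56 (y) x 34 (z) mm, about 0.2 kg, origin at its centre; the round lens is on its -z face, so z points up at the start (lens down) and must point down at the end. Starts in a pocket of the foam with x towards the lip (any of the three may be absent). It stands steadily on either of its 56 x 34 mm ends
- module_b: loose cream lens module, a box 90 (x) x 56 (y) x 34 (z) mm, about 0.2 kg, origin at its centre; the round lens is on its -z face, so z points up at the start (lens down) and must point down at the end. Starts in a pocket of the foam with x towards the lip (any of the three may be absent). It stands steadily on either of its 56 x 34 mm ends
- module_c: loose cream lens module, a box 90 (x) x 56 (y) x 34 (z) mm, about 0.2 kg, origin at its centre; the round lens is on its -z face, so z points up at the start (lens down) and must point down at the end. Starts in a pocket of the foam with x towards the lip (any of the three may be absent). It stands steadily on either of its 56 x 34 mm ends
- pad: fixed white foam pad, 180 (x) x 250 (y) x 10 mm, rigid, origin at the centre of its underside on the table
- cap (a joint): angle of the black screw cap, rad: 0 = fully shut (a hard stop), starts 1.7 to 2.5 open, grows anticlockwise seen from above, so shutting is clockwise; stiff (0.05 N m) and stays where it is left, does not lift off or move up and down
- cap_top (a point): centre of the top face of the jar's cap, on its vertical axis. The cap is a round ribbed disc 56 mm in diameter and 26 mm high, its top 100 mm above the table, on a fixed glass jar 74 mm in diameter. A white bar on the cap's top stands over the black lug on the jar's neck when shut
- spindle: fixed upright steel spindle, post 16 mm in diameter, its tip 88 mm above the table, on a round foot 96 mm in diameter and 10 mm high; origin on the table on the post's axis. Two rolls are stacked on the foot
- roll_low: loose roll of white lens tissue, a ring 60 mm in outer diameter, 25 mm bore, 36 mm high, 80 g, origin at the centre of its underside as it starts, the lower roll
- roll_top: loose roll of white lens tissue, a ring 60 mm in outer diameter, 25 mm bore, 36 mm high, 80 g, origin at the centre of its underside as it starts, the upper roll
- roll_low_mid (a point): centre of that roll, 18 mm above its origin
- roll_top_mid (a point): centre of that roll, 18 mm above its origin
- tray: loose shallow steel tray, 100 (x) x 180 (y) x 16 mm outside, walls 4 mm, floor 4 mm, 0.45 kg, origin at the centre of its underside; both rolls lie in it side by side along y. It may get knocked aside
- flask: amber bottle, 52 mm in diameter, 110 mm high; a bystander, leave it alone
- wedge: stepped wooden block, 60 x 60 x 78 mm; a bystander, leave it alone
- bowl: yellow bowl, 110 mm in diameter, 50 mm high; a bystander, leave it alone
- brush: brush, 170 mm long; a bystander, leave it alone
- driver: screwdriver, 170 mm long; a bystander, leave it alone
- carving: carved and gilded wooden figure fragment, lying, about 200 x 70 x 55 mm; a bystander, leave it alone
- stone: stone fragment, 90 x 70 x 45 mm; a bystander, leave it alone
There are look-alikes about, which are no part of the job. What is shaped like the roll_top but yellow is not meant.

How it is judged:
By the outcome, as a careful person would: the job done as asked, in the order asked, and still so for the second after the job is handed in, with the robot touching nothing.
Of module_a, module_b, module_c only 2 to 3 are there at a start; the rules pass over those that are not, and their reading is None.
At some moment in a run one of tray may be knocked a few centimetres aside while the robot is not near it.
It also fails if it takes over 210 s, if anything falls off the work surface, if the arm or the gripper's body presses on something with over 40 N, if the wrist force passes 120 N, or if a joint passes its speed limit or range.

## Working session

There is one attempt and no reset: what is moved stays moved. The work goes in short steps, Python scripts to look and compute and a tool call to move; the robot and the scene stay as the last step left them, time stands still between calls to the robot, and variables do not carry over. Pictures are saved under pics/ and viewed, at most 14 in all, crops included, and the job is handed in when it is done.

Besides the shell and the picture viewer there is one more tool, called after "Request:" as name([rows], argument=value, ...), one row to a line, values as JSON. move_arm: Moves the arm, as the interface text tells. Its arguments: {"type":"object","properties":{"slide":{"type":"array","items":{"type":"array","items":{"type":"number"}}},"roll":{"type":"array","items":{"type":"number"}},"gripper":{"type":"number"},"squeeze":{"type":"number"}},"required":["slide","roll"]}

```bash
ls; mkdir -p pics
python3 - <<'E'
from bench import monitor, cams, workorder
import cv2, numpy as np
s=monitor.get_state()
for k,v in s.items(): print(k,np.round(v,3))
for n in ("top","side"):
    cv2.imwrite(f"pics/{n}0.png",cams.get_image(n)[:,:,::-1])
for n in ("top","side","wrist"):
    c=cams.get_calibration(n); print(n,{k:np.round(v,3).tolist() for k,v in c.items()})
E
```

```text
pics
time 0.0
joint_positions [ 1.292  0.322 -0.07   1.452  0.023  1.371 -0.057]
qd [-0.     0.002  0.    -0.     0.    -0.001  0.001]
joint_torque [-0.0000e+00 -4.9129e+01 -4.0400e-01 -3.1253e+01 -6.4000e-02  4.4000e-02
  0.0000e+00]
position [ 0.187 -0.622  0.221]
tool_rot [-3.106e+00 -4.580e-01  1.000e-03]
ft_force [-0.357  0.216 -0.145]
torque [-0.002  0.016 -0.033]
grip_force 0.0
grip_width 0.999
top {'mtx': [[621.47, 0.0, 328.639], [0.0, 621.47, 237.995], [0.0, 0.0, 1.0]], 'R': [[-0.013, -1.0, -0.015], [-0.983, 0.016, -0.183], [0.183, 0.012, -0.983]], 't': [-0.018, 0.55, 1.677]}
side {'mtx': [[456.301, 0.0, 316.631], [0.0, 456.301, 238.99], [0.0, 0.0, 1.0]], 'R': [[-0.814, -0.581, -0.017], [-0.385, 0.562, -0.732], [0.435, -0.589, -0.681]], 't': [0.431, 0.274, 0.798]}
wrist {'mtx': [[411.317, 0.0, 321.786], [0.0, 411.317, 238.561], [0.0, 0.0, 1.0]], 'R': [[0.288, -0.958, -0.002], [-0.927, -0.279, 0.251], [-0.241, -0.07, -0.968]], 't': [-0.649, -0.03, 0.39]}
```

View pics/top0.png

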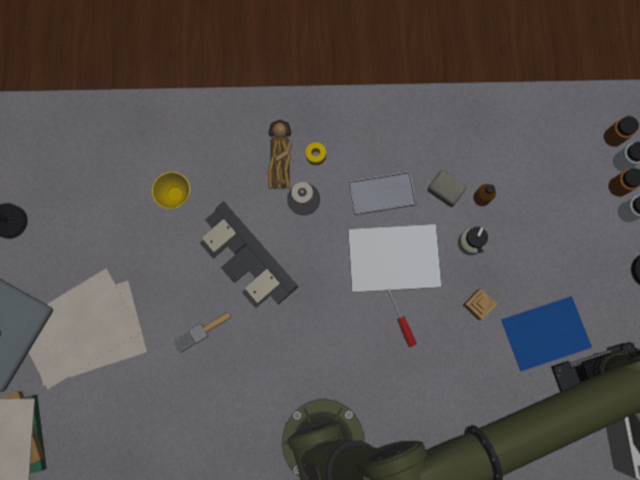

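View pics/side0.png

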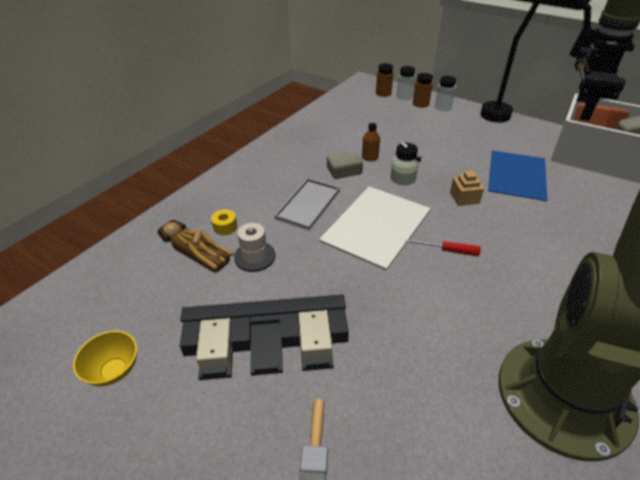

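The top view shows modules in the foam's two outer pockets, near (219,236) and (262,286), with the middle one empty. The white rolls on the spindle are at (302,193), the jar at (477,238), the tray at (382,193) and the pad at (395,258). The ring at (316,153) is the yellow look-alike, so the rolls I want are the white ones on the post. I'll confirm in an enlarged crop.

```bash
cat > h.py <<'E'
from bench import monitor, cams, workorder
import cv2, numpy as np
from scipy.spatial.transform import Rotation as Ro
def shot(n,f,crop=None,s=1):
    c=cams.get_calibration(n); im=cams.get_image(n)
    np.savez(f"pics/{f}.npz",**c)
    if crop: x0,y0,x1,y1=crop; im=im[y0:y1,x0:x1]
    im=cv2.resize(im,None,fx=s,fy=s,interpolation=cv2.INTER_CUBIC)
    cv2.imwrite(f"pics/{f}.png",im[:,:,::-1])
def ray(c,u,v,z):
    d=c["R"].T@np.linalg.solve(c["mtx"],[u,v,1.]); o=-c["R"].T@c["t"]
    return o+d*(z-o[2])/d[2]
def proj(c,X):
    p=c["mtx"]@(c["R"]@np.array(X)+c["t"]); return p[:2]/p[2]
def go(X,yaw=None):
    """shift in cm in tool axes & roll so tool y axis is at yaw (mod pi)"""
    s=monitor.get_state(); R=Ro.from_rotvec(s["tool_rot"]).as_matrix()
    d=R.T@(np.array(X)-s["position"])*100
    r=0
    if yaw is not None:
        y=R[:,1]; a=np.arctan2(y[1],y[0]); r=-((yaw-a+np.pi/2)%np.pi-np.pi/2)
    print("slide",d.round(2),"roll",round(r,3),"tool y yaw",round(np.arctan2(R[1,1],R[0,1]),3),"q7",round(s["joint_positions"][6],2),"t",round(s["time"],1))
E
python3 - <<'E'
from h import *
shot("top","c1",(150,110,510,320),2.2)
E
```

```text
(no output)
```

View pics/c1.png

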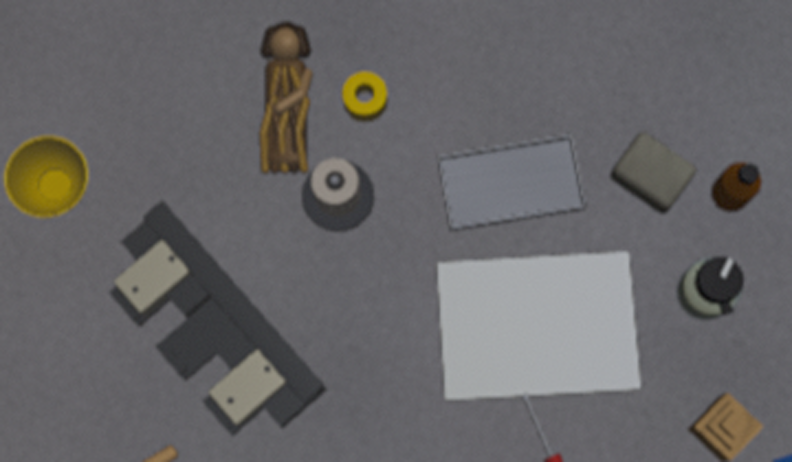

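The crop confirms the targets. The white rolls on the steel foot are at (335,180) and the cap is at (720,278), with the bar pointing up-right and the lug at the bottom. The yellow ring at (365,93) stands free on the bench and is not meant.

Run:
```python
from h import *
c=dict(np.load("pics/c1.npz"))
P=dict(cap=(720,278,.1),bar=(729,262,.1),lug=(727,309,.07),rolltop=(335,181,.082),foot=(338,194,.01),
tray1=(440,156,.016),tray2=(570,138,.016),tray3=(583,209,.016),tray4=(453,229,.016),
pad1=(437,262,.01),pad2=(628,252,.01),pad3=(639,387,.01),pad4=(446,399,.01),
mA1=(163,241,.046),mA2=(187,270,.046),mA3=(140,313,.046),mA4=(115,279,.046),
mB1=(262,350,.046),mB2=(285,380,.046),mB3=(237,425,.046),mB4=(210,391,.046),
lip1=(162,202,.058),lip2=(324,388,.058))
for k,(x,y,z) in P.items(): print(k,ray(c,150+x/2.2,110+y/2.2,z).round(4))
X=ray(c,150+720/2.2,110+278/2.2,.1); go([X[0],X[1],.2])
```

```text
cap [ 0.5385 -0.4265  0.1   ]
bar [ 0.5583 -0.4386  0.1   ]
lug [ 0.5048 -0.4398  0.07  ]
rolltop [0.6737 0.0451 0.082 ]
foot [0.6751 0.0452 0.01  ]
tray1 [ 0.7226 -0.0892  0.016 ]
tray2 [ 0.744  -0.2603  0.016 ]
tray3 [ 0.6481 -0.2736  0.016 ]
tray4 [ 0.6243 -0.1042  0.016 ]
pad1 [ 0.5821 -0.0827  0.01  ]
pad2 [ 0.5913 -0.3304  0.01  ]
pad3 [ 0.4158 -0.3365  0.01  ]
pad4 [ 0.4041 -0.0907  0.01  ]
mA1 [0.608  0.2674 0.046 ]
mA2 [0.5697 0.2361 0.046 ]
mA3 [0.5153 0.2949 0.046 ]
mA4 [0.5596 0.3277 0.046 ]
mB1 [0.4657 0.1401 0.046 ]
mB2 [0.4274 0.1112 0.046 ]
mB3 [0.3721 0.1709 0.046 ]
mB4 [0.415  0.2051 0.046 ]
lip1 [0.6563 0.2673 0.058 ]
lip2 [0.4153 0.0616 0.058 ]
slide [39.25 -8.58  2.18] roll 0 tool y yaw -1.278 q7 -0.06 t 0.1
```

Request:
move_arm([
  [39.2,-8.6,2.2],
  [39.2,-8.6,2.2],
  [39.2,-8.6,2.2],
  [39.2,-8.6,2.2],
  [39.2,-8.6,2.2],
  [39.2,-8.6,2.2],
  [39.2,-8.6,2.2],
  [39.2,-8.6,2.2],
  [39.2,-8.6,2.2],
  [39.2,-8.6,2.2],
  [39.2,-8.6,2.2],
  [39.2,-8.6,2.2],
], roll=[0,0,0,0,0,0,0,0,0,0,0,0], gripper=8.7, squeeze=15)

```text
time: 1.35
position: [0.5362, -0.4289, 0.2006]
tool_rot: [3.108, 0.453, -0.002]
ft_force: [-0.5, -0.0, 0.4]
grip_width: 1.002
grip_force: 0.0
```

Run:
```python
from h import *
s=monitor.get_state(); print(s["position"].round(4) if hasattr(s["position"],'round') else s["position"])
shot("wrist","w1")
```

```text
[ 0.5362 -0.4289  0.2006]
```

View pics/w1.png

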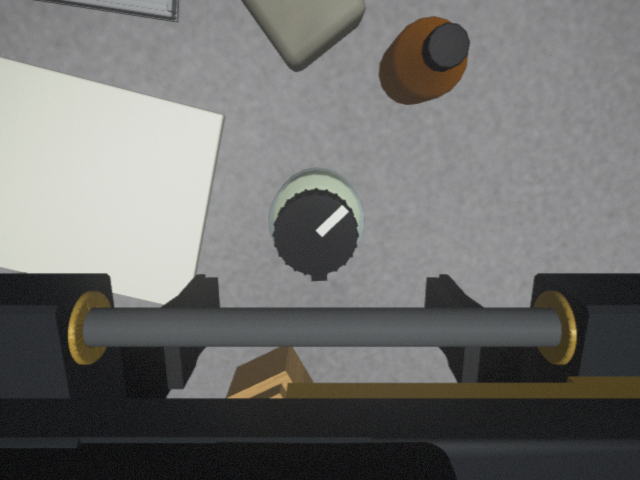

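The wrist view shows the cap centred at (315,232), with the bar pointing up-right to (347,208) and the lug at (319,278).

Run:
```python
from h import *
c=dict(np.load("pics/w1.npz"))
X=ray(c,315.5,232,.1);b=ray(c,340,213,.1);l=ray(c,319,278,.08); print(X.round(4),b,l)
a=np.arctan2(*(b-X)[1::-1]);k=np.arctan2(*(l-X)[1::-1]); print("angle",a-k, a,k)
go([X[0],X[1],.081])
s=monitor.get_state(); print(np.round(s["joint_positions"],2))
```

```text
[ 0.5392 -0.4233  0.1   ] [ 0.55589504 -0.43497069  0.1       ] [ 0.50204083 -0.43650386  0.08      ]
angle 2.189524017519445 -0.6100686264668511 -2.799592643986296
slide [ 0.44 -0.45 11.97] roll 0 tool y yaw -1.281 q7 -0.71 t 1.4
[ 0.82  0.42 -0.25  1.37  0.1   1.36 -0.71]
```

Request:
move_arm([
  [0.4,-0.45,2],
  [0.4,-0.45,4],
  [0.4,-0.45,5],
  [0.4,-0.45,6],
  [0.4,-0.45,7],
  [0.4,-0.45,7],
  [0.4,-0.45,7],
  [0.4,-0.45,9],
  [0.4,-0.45,11],
  [0.4,-0.45,12],
  [0.4,-0.45,12],
], roll=[-0.15,-0.3,-0.45,-0.6,-0.75,-0.9,-1.0,-1.0,-1.0,-1.0,-1.0])

```text
time: 2.5
position: [0.5387, -0.4217, 0.0788]
tool_rot: [-2.507, -1.889, 0.002]
ft_force: [-0.0, 1.4, -0.4]
grip_width: 1.0
grip_force: 0.0
```

Request:
move_arm([
  [0,0,0],
  [0,0,0],
  [0,0,0],
  [0,0,0],
  [0,0,0],
], roll=[0,0,0,0,0], gripper=4.5)

```text
time: 3.0
position: [0.5378, -0.4208, 0.0809]
tool_rot: [-2.504, -1.888, 0.006]
ft_force: [-3.7, 2.4, 7.7]
grip_width: 0.635
grip_force: 15.0
```

Request:
move_arm([
  [0,0,0],
  [0,0,0],
  [0,0,0],
  [0,0,0],
  [0,0,0],
  [0,0,0],
  [0,0,0],
  [0,0,0],
  [0,0,0],
  [0,0,0],
  [0,0,0],
  [0,0,0],
  [0,0,0],
  [0,0,0],
  [0,0,0],
  [0,0,0],
  [0,0,0],
  [0,0,0],
], roll=[0.14,0.28,0.42,0.56,0.7,0.84,0.98,1.12,1.26,1.4,1.54,1.68,1.82,1.96,2.1,2.2,2.3,2.3])

```text
time: 4.8
position: [0.5388, -0.4272, 0.0812]
tool_rot: [2.741, -1.519, 0.006]
ft_force: [-0.8, -8.4, -2.3]
grip_width: 0.643
grip_force: 15.0
```

Run:
```python
from h import *
s=monitor.get_state(); print(np.round(s["joint_positions"],2),s["ft_force"],s["torque"],s["grip_width"])
```

```text
[ 0.62  0.49  0.02  1.51 -0.    1.14 -1.95] [-0.77533468 -8.36009705 -2.33263561] [-1.7638747   0.07975027  0.09715031] 0.6432376224661168
```

Request:
move_arm([
  [0,0,0],
  [0,0,0],
  [0,0,0],
], roll=[0.1,0.2,0.25])

```text
time: 5.1
position: [0.5376, -0.4266, 0.0813]
tool_rot: [2.531, -1.849, 0.003]
ft_force: [-5.5, -5.8, 0.9]
grip_width: 0.639
grip_force: 15.0
```

Run:
```python
from h import *
s=monitor.get_state(); print(np.round(s["joint_positions"],2),s["ft_force"],s["torque"],s["grip_width"])
```

```text
[ 0.58  0.49  0.06  1.52 -0.02  1.14 -2.19] [-5.53667155 -5.82130421  0.8873869 ] [-1.25805547  1.0487982   0.60108946] 0.6392220219982974
```

Request:
move_arm([
  [0,0,0],
  [0,0,0],
  [0,0,-4],
  [0,0,-8],
  [0,0,-10],
  [0,0,-10],
], roll=[0,0,0,0,-0.15,-0.3], gripper=8.7)

```text
time: 5.7
position: [0.5437, -0.4216, 0.1857]
tool_rot: [-2.794, 1.436, -0.013]
ft_force: [-0.1, 0.6, -0.1]
grip_width: 0.987
grip_force: 0.0
```

Run:
```python
from h import *
shot("wrist","w2",(160,90,480,330),2)
```

```text
(no output)
```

View pics/w2.png

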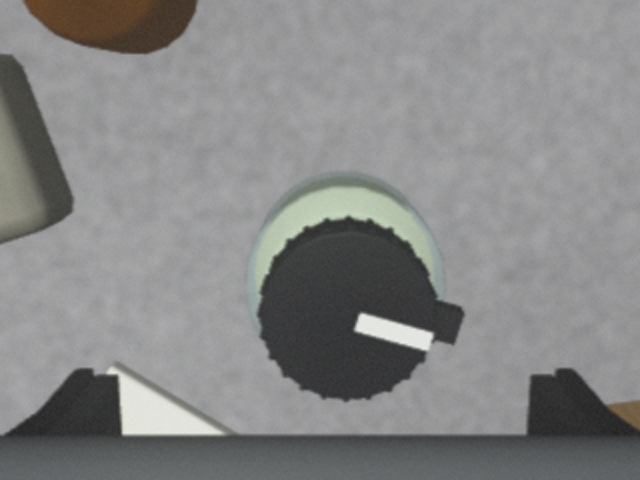

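The bar now points straight over the lug, and the twist moment rose to 0.6 N m at the end of the turn, so the cap is fully shut. Next are the rolls.

Run:
```python
from h import *
go([.6745,.0451,.17],.13)
```

```text
slide [-30.   -38.01   1.33] roll 0.497 tool y yaw -2.514 q7 -1.89 t 5.8
```

Request:
move_arm([
  [-2,-2,0],
  [-4,-5,0],
  [-6,-8,0],
  [-8,-10,0],
  [-10,-13,0],
  [-12,-15,0],
  [-14,-18,0],
  [-16,-20,0],
  [-18,-23,0],
  [-20,-25,0],
  [-22,-28,0],
  [-24,-30,0],
  [-26,-33,0],
  [-28,-36,0],
  [-30,-38,0],
  [-30,-38,0],
  [-30,-38,0],
  [-30,-38,0],
  [-30,-38,0],
  [-30,-38,0],
], roll=[-0.15,-0.3,-0.45,-0.6,-0.75,-0.9,-1.05,-1.2,-1.35,-1.5,-1.65,-1.8,-1.95,-2.1,-2.25,-2.4,-2.55,-2.645,-2.645,-2.645])

```text
time: 7.75
position: [0.6782, 0.0433, 0.1801]
tool_rot: [-2.091, -2.343, 0.0]
ft_force: [1.2, 0.2, 0.1]
grip_width: 0.996
grip_force: 0.0
```

Run:
```python
from h import *
go([.6745,.0451,.06],.13)
shot("wrist","w3")
```

```text
slide [ 0.22 -0.34 12.01] roll -0.016 tool y yaw 0.114 q7 -0.16 t 7.8
```

View pics/w3.png

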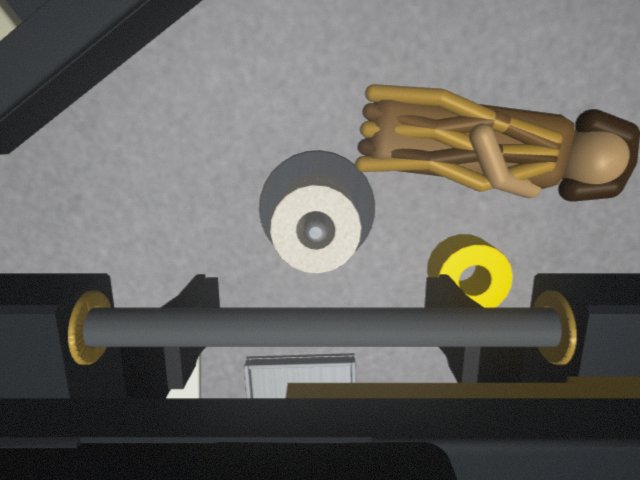

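The white top roll is centred at (316,229). The yellow look-alike, at (475,272), could be near the right finger, so I'll check the clearance.

Run:
```python
from h import *
c=dict(np.load("pics/w3.npz"))
X=ray(c,316,229,.082); print(X, ray(c,318,234,.088),ray(c,479,276,.036), ray(c,365,165,.02))
go([X[0],X[1],.062],.13)
```

```text
[0.67335117 0.0504415  0.082     ] [0.67490833 0.04873781 0.088     ] [0.80549852 0.01646463 0.036     ] [0.70612712 0.09076724 0.02      ]
slide [ 0.78 -0.4  11.82] roll -0.016 tool y yaw 0.114 q7 -0.16 t 7.8
```

Request:
move_arm([
  [0.5,-0.4,4],
  [0.5,-0.4,8],
  [0.5,-0.4,11.8],
  [0.5,-0.4,11.8],
  [0.5,-0.4,11.8],
], roll=[0,0,0,0,0])

```text
time: 8.3
position: [0.6739, 0.0473, 0.0628]
tool_rot: [-2.089, -2.346, 0.001]
ft_force: [0.6, 1.1, 0.3]
grip_width: 1.002
grip_force: 0.0
```

Request:
move_arm([
  [0,0,0],
  [0,0,0],
  [0,0,0],
  [0,0,0],
  [0,0,0],
], roll=[0,0,0,0,0], gripper=5.0, squeeze=10)

```text
time: 8.8
position: [0.6744, 0.0472, 0.0634]
tool_rot: [2.087, 2.347, 0.001]
ft_force: [0.4, -0.9, 2.6]
grip_width: 0.676
grip_force: 9.9
```

Request:
move_arm([
  [0,0,-2],
  [0,0,-4],
  [0,0,-6],
  [0,0,-8],
  [0,0,-8],
  [0,0,-8],
], roll=[0,0,0,0,0,0])

```text
time: 9.4
position: [0.6739, 0.0471, 0.1422]
tool_rot: [2.088, 2.347, -0.0]
ft_force: [-0.7, 0.8, -1.2]
grip_width: 0.675
grip_force: 9.9
```

Run:
```python
from h import *
s=monitor.get_state(); print(s["ft_force"],s["grip_width"],s["position"])
shot("top","c2",(150,110,510,320),2.2)
```

```text
[-0.68536729  0.84603569 -1.17382975] 0.6745569025173207 [0.67388453 0.04708829 0.14217451]
```

View pics/c2.png

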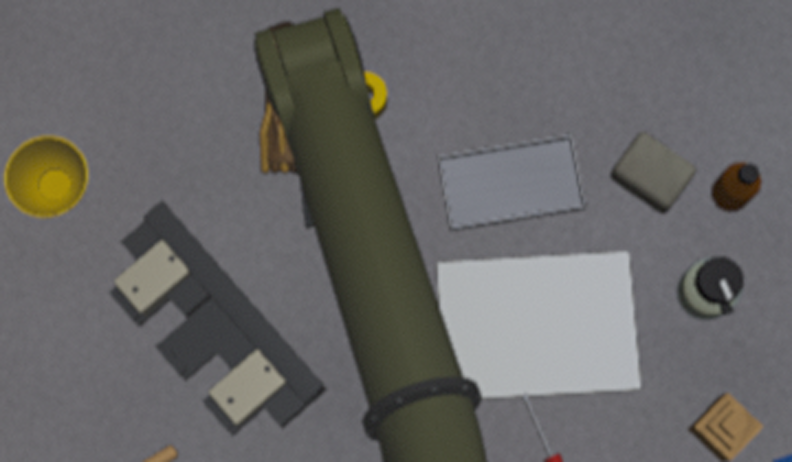

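The roll is held (opening 59 mm), the tray hasn't moved, and the bar still stands over the lug.

Run:
```python
from h import *
go([.690,-.2235,.023],.13)
```

```text
slide [-27.05  -1.48  11.83] roll -0.013 tool y yaw 0.117 q7 -0.17 t 9.4
```

Request:
move_arm([
  [-5,-0.3,0],
  [-10,-0.6,0],
  [-15,-0.9,0],
  [-20,-1.2,0],
  [-24,-1.5,0],
  [-27,-1.5,0],
  [-27,-1.5,2],
  [-27,-1.5,5],
  [-27,-1.5,8],
  [-27,-1.5,10],
  [-27,-1.5,11.5],
  [-27,-1.5,11.9],
  [-27,-1.5,11.9],
  [-27,-1.5,11.9],
], roll=[0,0,0,0,0,0,0,0,0,0,0,0,0,0])

```text
time: 10.85
position: [0.6914, -0.2228, 0.0245]
tool_rot: [2.087, 2.346, 0.001]
ft_force: [-0.3, 0.3, -0.1]
grip_width: 0.678
grip_force: 9.9
```

Request:
move_arm([
  [0,0,0],
  [0,0,0],
  [0,0,0],
  [0,0,-4],
  [0,0,-8],
  [0,0,-12],
  [0,0,-16],
], roll=[0,0,0,0,0,0,0], gripper=8.7)

```text
time: 11.55
position: [0.6906, -0.2227, 0.1856]
tool_rot: [2.087, 2.347, 0.0]
ft_force: [1.6, 0.1, -0.0]
grip_width: 0.997
grip_force: 0.0
```

Run:
```python
from h import *
shot("wrist","w4")
go([.6743,.048,.12],.13)
```

```text
slide [27.21  1.12  7.31] roll -0.013 tool y yaw 0.117 q7 0.24 t 11.6
```

View pics/w4.png

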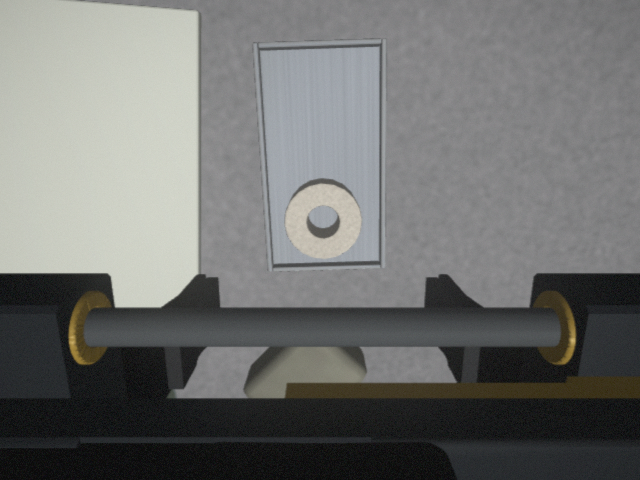

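The roll lies flat in the tray at (323,220), with free floor above it up to (320,45).

Request:
move_arm([
  [4,0.2,2],
  [9,0.4,4],
  [14,0.6,6],
  [19,0.8,6],
  [23,1,6],
  [26,1.1,6],
  [27.2,1.1,6],
  [27.2,1.1,6],
  [27.2,1.1,9],
  [27.2,1.1,12],
  [27.2,1.1,15.7],
  [27.2,1.1,15.7],
  [27.2,1.1,15.7],
], roll=[0,0,0,0,0,0,0,0,0,0,0,0,0])

```text
time: 12.9
position: [0.67, 0.0458, 0.0264]
tool_rot: [-2.091, -2.344, 0.003]
ft_force: [-0.0, 0.7, 1.3]
grip_width: 1.004
grip_force: 0.0
```

Request:
move_arm([
  [0,0,0],
  [0,0,0],
  [0,0,0],
  [0,0,0],
  [0,0,0],
], roll=[0,0,0,0,0], gripper=5.0)

```text
time: 13.4
position: [0.6704, 0.0488, 0.0274]
tool_rot: [2.087, 2.347, 0.002]
ft_force: [1.0, -0.4, 2.2]
grip_width: 0.67
grip_force: 10.0
```

Request:
move_arm([
  [0,0,-3],
  [0,0,-6],
  [0,0,-9],
  [0,0,-11],
  [0,0,-11],
  [0,0,-11],
], roll=[0,0,0,0,0,0])

```text
time: 14.0
position: [0.6695, 0.0486, 0.1359]
tool_rot: [-2.088, -2.348, 0.001]
ft_force: [-0.7, -0.9, -0.6]
grip_width: 0.672
grip_force: 10.0
```

Run:
```python
from h import *
c=dict(np.load("pics/w4.npz"))
for u,v,z in ((257,43,.016),(384,40,.016),(384,267,.016),(270,270,.016),(323,221,.04)): print(ray(c,u,v,z).round(4))
go([.6794,-.139,.023],.13)
```

```text
[ 0.6273 -0.0966  0.016 ]
[ 0.7206 -0.0837  0.016 ]
[ 0.7478 -0.2586  0.016 ]
[ 0.6519 -0.2725  0.016 ]
[ 0.691  -0.2199  0.04  ]
slide [-18.74  -1.2   11.3 ] roll -0.013 tool y yaw 0.117 q7 -0.17 t 14.0
```

Request:
move_arm([
  [-4,-0.2,0],
  [-8,-0.4,0],
  [-12,-0.6,0],
  [-16,-0.8,0],
  [-18.4,-0.9,0],
  [-18.4,-0.9,0],
  [-18.4,-0.9,3],
  [-18.4,-0.9,6],
  [-18.4,-0.9,9],
  [-18.4,-0.9,10.8],
  [-18.4,-0.9,11.3],
  [-18.4,-0.9,11.3],
  [-18.4,-0.9,11.3],
], roll=[0,0,0,0,0,0,0,0,0,0,0,0,0])

```text
time: 15.3
position: [0.6829, -0.1347, 0.024]
tool_rot: [2.087, 2.348, 0.001]
ft_force: [-0.7, -0.6, -0.4]
grip_width: 0.671
grip_force: 10.0
```

Request:
move_arm([
  [0,0,0],
  [0,0,0],
  [0,0,0],
  [0,0,-4],
  [0,0,-8],
  [0,0,-12],
  [0,0,-16],
], roll=[0,0,0,0,0,0,0], gripper=8.7)

```text
time: 16.0
position: [0.6823, -0.1351, 0.1855]
tool_rot: [2.087, 2.347, 0.0]
ft_force: [-0.5, 0.6, -0.3]
grip_width: 0.996
grip_force: 0.0
```

Run:
```python
from h import *
shot("wrist","w5")
s=monitor.get_state(); print(np.round(s["joint_positions"],2))
c=dict(np.load("pics/c1.npz"))
# foam fit from module corners
P=[(163,241),(187,270),(140,313),(115,279),(262,350),(285,380),(237,425),(210,391)]
P=np.array([ray(c,150+x/2.2,110+y/2.2,.046)[:2] for x,y in P])
A,B=P[:4].mean(0),P[4:].mean(0); d=(A-B); th=np.arctan2(d[1],d[0])-np.pi/2
print("A",A,"B",B,"pitch",np.hypot(*d),"foam x yaw",th)
```

```text
[ 0.53  0.48 -0.53  1.35  0.24  1.36  0.12]
A [0.56313908 0.28152478] B [0.4200337  0.15682374] pitch 0.18981438012210203 foam x yaw -0.8540128523881706
```

View pics/w5.png

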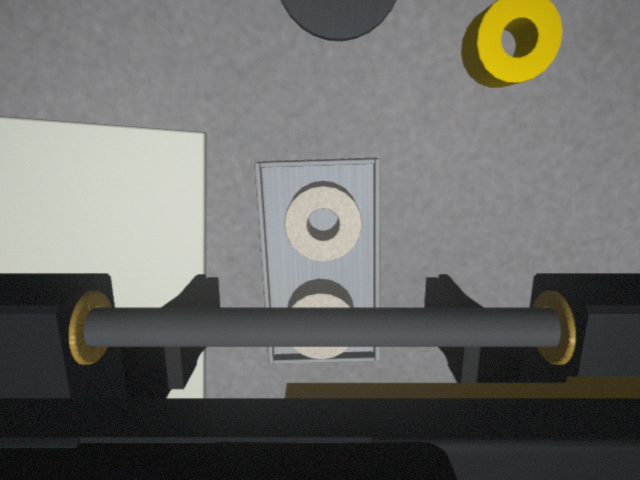

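Both rolls lie flat side by side in the tray, at (322,220) and (322,325). Next I'll move above module A to take a wrist measurement.

Run:
```python
from h import *
go([.543,.304,.17],.717)
```

```text
slide [45.3  -9.1   2.13] roll -0.6 tool y yaw 0.117 q7 0.12 t 16.1
```

Request:
move_arm([
  [4,-1,0],
  [8,-2,0],
  [12,-3,0],
  [16,-4,0],
  [20,-5,0],
  [25,-6,0],
  [30,-7,0],
  [35,-8,0],
  [40,-9,0],
  [44,-9,1],
  [45.3,-9.1,1.5],
  [45.3,-9.1,1.5],
  [45.3,-9.1,1.5],
  [45.3,-9.1,1.5],
], roll=[-0.1,-0.2,-0.3,-0.4,-0.5,-0.6,-0.6,-0.6,-0.6,-0.6,-0.6,-0.6,-0.6,-0.6])

```text
time: 17.45
position: [0.5406, 0.3015, 0.1686]
tool_rot: [1.306, 2.856, -0.001]
ft_force: [0.1, 0.1, -0.0]
grip_width: 1.003
grip_force: 0.0
```

Run:
```python
from h import *
go([.543,.304,.012],.717)
shot("wrist","w6")
```

```text
slide [ 0.06  0.35 15.66] roll -0.004 tool y yaw 0.713 q7 -0.05 t 17.4
```

View pics/w6.png

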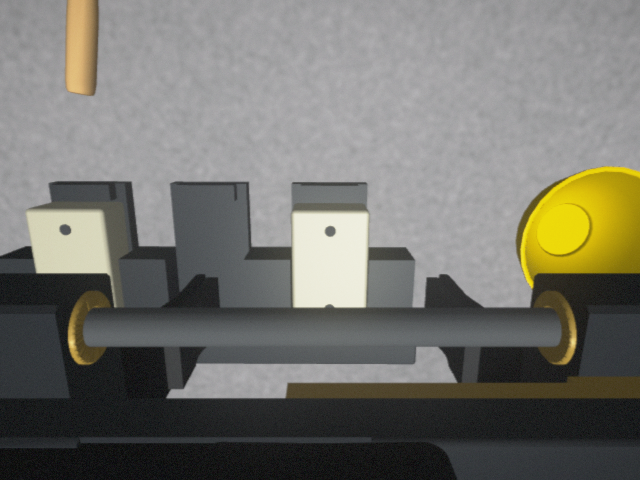

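Module A's near top edge runs from (292,208) to (368,208), and module B's starts at (29,209). The bowl's left edge is at (517,250).

Run:
```python
from h import *
c=dict(np.load("pics/w6.npz"))
a,b=ray(c,292.5,207,.046),ray(c,368.5,207,.046); print(a,b,np.hypot(*(a-b)[:2]), "yaw",np.arctan2(*(b-a)[1::-1]))
m=(a+b)/2; w=ray(c,517,250,.05); yv=(b-a)/np.linalg.norm(b-a); print("near mid",m,"bowl off",(w-m)@yv)
print("B corner",ray(c,29,209,.046))
th=.713-np.pi/2; F=np.array([np.cos(th),np.sin(th),0]); X=m+.015*F; print(X); go([X[0],X[1],.012])
```

```text
[0.51358455 0.30140363 0.046     ] [0.55391628 0.33624292 0.046     ] 0.053295635082647855 yaw 0.712461814358402
near mid [0.53375042 0.31882327 0.046     ] bowl off 0.13254999323869288
B corner [0.37446805 0.17935211 0.046     ]
[0.54356201 0.30747723 0.046     ]
slide [ 0.27  0.61 15.67] roll 0 tool y yaw 0.713 q7 -0.05 t 17.5
```

Request:
move_arm([
  [0.2,0.5,3],
  [0.2,0.5,7],
  [0.2,0.5,11],
  [0.2,0.5,14],
  [0.2,0.5,15.6],
  [0.2,0.5,15.6],
  [0.2,0.5,15.6],
], roll=[0,0,0,0,0,0,0], gripper=8.0, squeeze=5)

```text
time: 18.2
position: [0.5426, 0.309, 0.0138]
tool_rot: [1.302, 2.858, 0.002]
ft_force: [0.0, 0.9, 0.3]
grip_width: 0.921
grip_force: 0.0
```

Request:
move_arm([
  [0,0,0],
  [0,0,0],
  [0,0,0],
  [0,0,0],
  [0,0,0],
  [0,0,0],
], roll=[0,0,0,0,0,0], gripper=4.5)

```text
time: 18.8
position: [0.5418, 0.3091, 0.0131]
tool_rot: [1.301, 2.859, 0.0]
ft_force: [-1.6, -1.0, 4.5]
grip_width: 0.644
grip_force: 5.0
```

Request:
move_arm([
  [0,0,-0.3],
  [-0.1,0,-0.6],
  [-0.1,0,-0.9],
  [-0.2,0,-1.2],
  [-0.2,0,-1.5],
  [-0.2,0,-1.7],
  [-0.2,0,-1.7],
], roll=[0,0,0,0,0,0,0])

```text
time: 19.5
position: [0.543, 0.3076, 0.0299]
tool_rot: [1.3, 2.859, 0.001]
ft_force: [0.6, 0.3, -0.3]
grip_width: 0.644
grip_force: 5.0
```

Run:
```python
from h import *
shot("side","s1",(160,260,380,400),3.6)
s=monitor.get_state(); print(s["ft_force"],s["torque"],s["grip_width"])
```

```text
[-0.74616191  0.68238188 -0.14901038] [-0.04508736 -0.20916215 -0.00458777] 0.6451278830740506
```

View pics/s1.png

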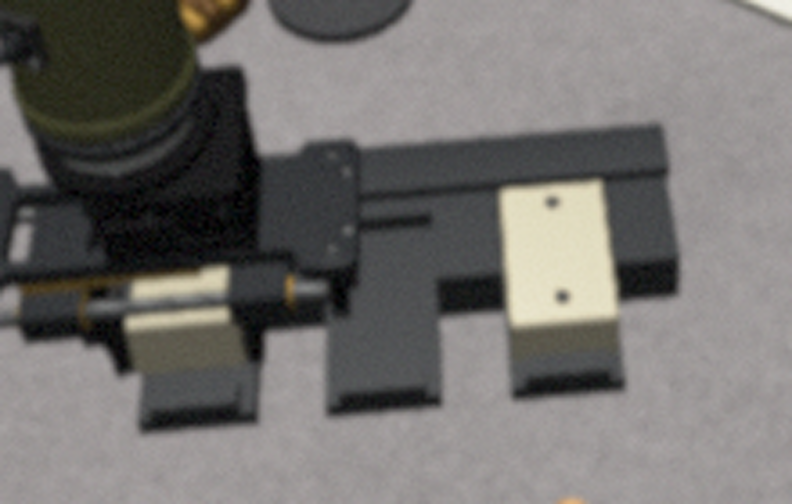

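The near end of module A has come up and tilted, its far end is still under the lip, and the force is low. Now I'll draw it out and lift.

Request:
move_arm([
  [0.5,0,0],
  [1.0,0,0],
  [1.5,0,0],
  [2.0,0,0],
  [2.6,0,0],
  [2.6,0,0],
  [2.6,0,-1],
  [2.6,0,-2.5],
  [2.6,0,-4.5],
  [2.6,0,-7],
  [2.6,0,-10],
  [2.6,0,-12],
  [2.6,0,-13],
  [2.6,0,-13],
  [2.6,0,-13],
], roll=[0,0,0,0,0,0,0,0,0,0,0,0,0,0,0])

```text
time: 21.05
position: [0.5255, 0.3266, 0.1589]
tool_rot: [-1.301, -2.859, 0.001]
ft_force: [0.1, 0.5, -1.7]
grip_width: 0.645
grip_force: 5.0
```

Run:
```python
from h import *
shot("side","s2",(100,180,400,400),2.6)
s=monitor.get_state(); print(s["ft_force"],s["torque"],s["grip_width"],s["joint_positions"])
```

```text
[ 2.40352938e-03  3.91767905e-01 -2.76378880e+00] [ 0.03932456 -0.14482339 -0.00221324] 0.6447087659119163 [ 0.04339787  0.40460082 -0.81256446  1.59339959  0.30297579  1.27719005
 -0.10108641]
```

View pics/s2.png

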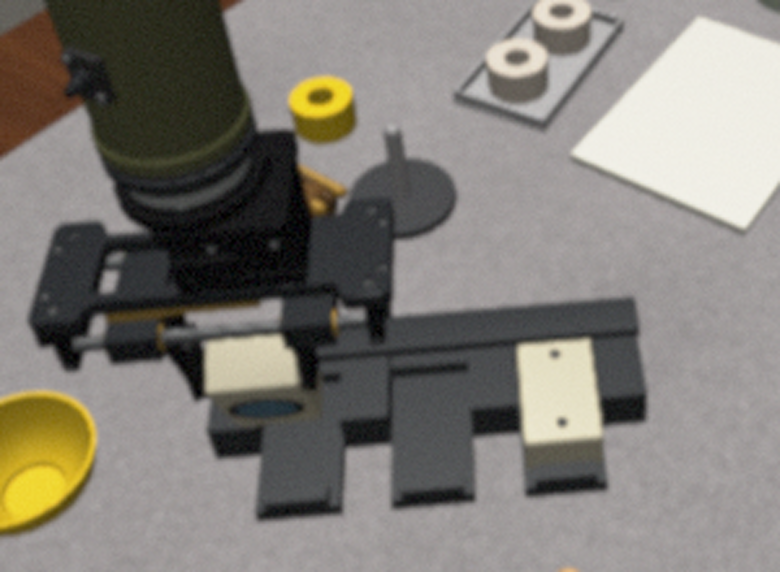

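Module A is held and hangs with its lens side showing, at a tilt of about 60°. I'll carry it over the pad.

Run:
```python
from h import *
go([.54,-.176,.12],0)
```

```text
slide [-38.84 -31.88   3.89] roll 0.717 tool y yaw 0.717 q7 -0.1 t 21.1
```

Request:
move_arm([
  [-1,-1,0],
  [-3,-2.5,0],
  [-5.5,-4.5,0],
  [-8,-6.5,0],
  [-11,-9,0],
  [-14,-11.5,0],
  [-17,-14,0],
  [-20,-16.5,0],
  [-23,-19,0],
  [-26,-21.5,0],
  [-29,-24,0],
  [-32,-26.5,0],
  [-34.5,-28.5,0],
  [-36.5,-30,0],
  [-38,-31.2,0.5],
  [-38.8,-31.9,1.5],
  [-38.8,-31.9,3],
  [-38.8,-31.9,3.9],
  [-38.8,-31.9,3.9],
  [-38.8,-31.9,3.9],
], roll=[0,0.05,0.1,0.15,0.2,0.25,0.3,0.36,0.42,0.48,0.54,0.6,0.65,0.7,0.717,0.717,0.717,0.717,0.717,0.717])

```text
time: 23.1
position: [0.5403, -0.1733, 0.1202]
tool_rot: [-2.218, -2.224, -0.0]
ft_force: [0.1, -0.9, -1.9]
grip_width: 0.645
grip_force: 5.0
```

Run:
```python
from h import *
go([.54,-.176,.066],0)
shot("side","s3",(250,100,490,280),3.3)
s=monitor.get_state(); print(s["position"],s["grip_width"],s["joint_positions"])
```

```text
slide [-0.27 -0.03  5.42] roll 0.003 tool y yaw 0.003 q7 0.17 t 23.1
[ 0.54069013 -0.17376896  0.12074858] 0.6447185727131411 [ 0.68450118  0.25534476 -0.48049885  1.77121416  0.12824975  1.14567356
  0.16639509]
```

View pics/s3.png

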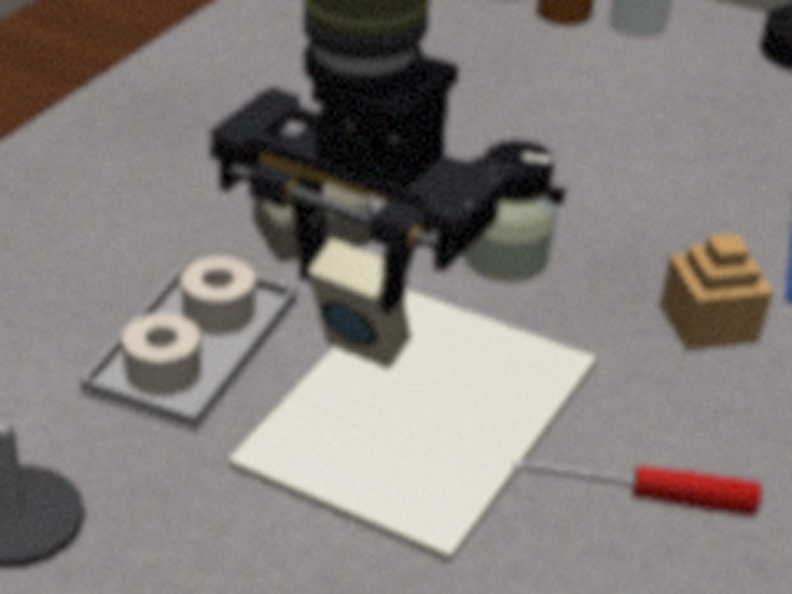

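The module hangs steeply over the pad, with the lens face at (350,322) turned to +y. The lower corner of the lens face is at (387,366) in the crop, and I'll get the tilt from that.

Run:
```python
from h import *
c=dict(np.load("pics/s3.npz"))
def rx(u,v,x):
    d=c["R"].T@np.linalg.solve(c["mtx"],[250+u/3.3,100+v/3.3,1.]); o=-c["R"].T@c["t"]; return o+d*(x-o[0])/d[0]
g=np.array([.5405,-.1735,.1395])
for n,u,v,x in (("lowR",387,366,.5125),("lowL",332,341,.5685),("upL",311,271,.5685),("upR",382,297,.5125)): print(n,(rx(u,v,x)-g).round(4))
```

```text
lowR [-0.028  -0.0128 -0.0863]
lowL [ 0.028  -0.0274 -0.0978]
upL [ 0.028   0.0054 -0.0136]
upR [-0.028   0.002  -0.0149]
```

Request:
move_arm([
  [0,0,1],
  [0,0,2.2],
  [0,0,3.2],
  [0,0,3.2],
  [0,0,3.2],
], roll=[0,0,0,0,0])

```text
time: 23.65
position: [0.5399, -0.1749, 0.088]
tool_rot: [-2.221, -2.221, 0.0]
ft_force: [0.9, 0.2, -0.8]
grip_width: 0.645
grip_force: 5.0
```

Request:
move_arm([
  [0,0,0.4],
  [0,0,0.4],
  [0,0,0.4],
], roll=[0,0,0])

```text
time: 23.95
position: [0.5404, -0.1751, 0.0847]
tool_rot: [2.221, 2.221, 0.0]
ft_force: [0.7, 1.2, -2.7]
grip_width: 0.645
grip_force: 5.0
```

Request:
move_arm([
  [0,0,0.4],
  [0,0,0.4],
  [0,0,0.4],
], roll=[0,0,0])

```text
time: 24.25
position: [0.5407, -0.1751, 0.0808]
tool_rot: [2.221, 2.221, 0.001]
ft_force: [2.3, 0.4, -0.7]
grip_width: 0.645
grip_force: 5.0
```

Request:
move_arm([
  [0,0,0.4],
  [0,0,0.4],
  [0,0,0.4],
], roll=[0,0,0])

```text
time: 24.55
position: [0.5408, -0.1749, 0.0772]
tool_rot: [2.221, 2.221, 0.001]
ft_force: [-0.3, 1.1, 4.2]
grip_width: 0.643
grip_force: 5.0
```

Contact came at a TCP height of about 79 mm. Now I'll walk the grip towards -y to bring the module upright on its end, and press lightly to seat it.

Request:
move_arm([
  [-0.4,0,-0.1],
  [-0.8,0,-0.2],
  [-1.2,0,-0.2],
  [-1.6,0,-0.2],
  [-2.0,0,-0.1],
  [-2.4,0,0],
  [-2.6,0,0],
  [-2.6,0,0.2],
  [-2.6,0,0.4],
  [-2.6,0,0.4],
], roll=[0,0,0,0,0,0,0,0,0,0])

```text
time: 25.55
position: [0.5399, -0.2021, 0.0728]
tool_rot: [2.222, 2.22, -0.002]
ft_force: [-2.3, -2.4, 4.5]
grip_width: 0.644
grip_force: 5.0
```

```bash
cat > tilt.py <<'E'
# outline the cream module in the side view: projected vertical edges -> printed blob corners
from h import *
import sys
c=cams.get_calibration("side"); im=cams.get_image("side")
x0,y0,x1,y1=map(int,sys.argv[1:5]); cv2.imwrite("pics/%s.png"%sys.argv[5],cv2.resize(im[y0:y1,x0:x1,::-1],None,fx=4,fy=4,interpolation=cv2.INTER_CUBIC))
# ASCII view of brightness
g=im[y0:y1,x0:x1]; sat=g.max(2).astype(int)-g.min(2)
for r in range(0,g.shape[0],2): print(y0+r,"".join("#" if v>150 and s>20 else "+" if v>90 and s>12 else "B" if g[r,i,2]>g[r,i,0]+15 else "w" if v>170 else "." for i,(v,s) in enumerate(zip(g[r].max(1),sat[r]))))
E
python3 tilt.py 320 140 400 230 s4
python3 -c "
from h import *
s=monitor.get_state();print(s['position'],s['ft_force'],s['torque'],s['grip_width'])"
```

```text
140 ................................................................................
142 ................................................................................
144 ................................................................................
146 ................................................................................
148 ................................................................................
150 ................................................................................
152 ................................................................................
154 ................................................................................
156 ................................................................................
158 ................................................................................
160 ................................................................................
162 ................................................................................
164 ............................................................................
[... 2157 characters left out ...]
w+w++w++++++.+................++++w+++++w+++ww++www++++++
218 ..................w++wwww+wwwww++++++++++...........+++++www+ww+++w++w++ww+w++++
220 ................w++w+wwww+w+www+w++w++++++++.+...++++++++w++w+w++w+w+ww+++ww+w++
222 ..............w++ww+++w+++wwwwww++w++++++w+++++++++++ww+w+++ww++www++++++++w+w++
224 ............w++++++w+w+w+wwwww+w+ww+wwww++ww+w++++++++w+++ww+w+w+w+w++w++++w++ww
226 ..........w++w+w+++www++w++w+ww+w+w++w+++w++ww+www+www+ww++++++++w+w++++w++w+w++
228 ........w++w++w+++++w+ww+ww+w+www+ww+w+ww+wwwww+w++wwwwwwww++++++w+w++++++ww+w++
[ 0.53995247 -0.20204015  0.07275824] [-2.44162978 -2.2662082   4.69135629] [-0.37952514  0.49239316  0.01002793] 0.6463495978711101
```

Run:
```python
from h import *
c=cams.get_calibration("side")
def rx(u,v,x):
    d=c["R"].T@np.linalg.solve(c["mtx"],[u,v,1.]); o=-c["R"].T@c["t"]; return o+d*(x-o[0])/d[0]
print("low corner on pad",ray(c,369,221,.01).round(4),"lowL",ray(c,352,214,.01).round(4),"upR",rx(370,195,.512).round(4))
print("hypothesis: vertical, lens face at y=-.185: corners")
for X in ((.512,-.185,.01),(.568,-.185,.01),(.512,-.185,.1),(.568,-.185,.1),(.512,-.219,.1),(.568,-.219,.1)): print(X,proj(c,X).round(1))
```

```text
low corner on pad [ 0.5136 -0.2015  0.01  ] lowL [ 0.563  -0.2007  0.01  ] upR [ 0.512  -0.1929  0.0971]
hypothesis: vertical, lens face at y=-.185: corners
(0.512, -0.185, 0.01) [366.1 224.8]
(0.568, -0.185, 0.01) [347.  216.6]
(0.512, -0.185, 0.1) [368.3 195.7]
(0.568, -0.185, 0.1) [348.  187.6]
(0.512, -0.219, 0.1) [375.7 188.5]
(0.568, -0.219, 0.1) [355.6 180.7]
```

The top leans back only 5-14° from upright, well inside the 20° tipping limit. Releasing will let it settle on its end.

Request:
move_arm([
  [-0.5,0,-0.1],
  [-0.8,0,-0.1],
  [-0.8,0,0],
  [-0.8,0,0],
], roll=[0,0,0,0], squeeze=3)

```text
time: 26.0
position: [0.5401, -0.2096, 0.0725]
tool_rot: [2.222, 2.221, -0.001]
ft_force: [-1.6, -0.6, 2.1]
grip_width: 0.641
grip_force: 3.0
```

Request:
move_arm([
  [0,0,0],
  [0,0,0],
  [0,0,0],
  [0,0,0],
  [0,0,0],
  [0,0,0],
], roll=[0,0,0,0,0,0], gripper=7.5)

```text
time: 26.6
position: [0.5403, -0.209, 0.0726]
tool_rot: [2.221, 2.221, -0.0]
ft_force: [-0.4, 0.3, 0.1]
grip_width: 0.863
grip_force: 0.0
```

```bash
python3 tilt.py 340 176 385 228 s5
python3 -c "
from h import *
s=monitor.get_state();print(s['position'],s['ft_force'],s['grip_width'])"
```

```text
176 .............................................
178 .............................................
180 .................+#####++....................
182 ...............+############++...............
184 .............+##################++...........
186 .............+######################+........
188 ..............++++++################+........
190 ....................++++###########+.........
192 .........................+++++###++.........+
194 ..............................+++..........++
196 ...........................................++
198 ................BBBBBB.....................++
200 ...............BBBBBBBBBB.................w++
202 ...............BBBBBBBBBB...............+++w+
204 ................BBBBBBBBBBB...........++++w++
206 .........ww++....BBBBBBBBBB.........+++++++++
208 .......w++++......BBBBBBBBB.........++++w+++w
210 .....w+++++++..........BB..........+++++w+++w
212 ...ww++w+++++.......................+++++www+
214 ..++++w+w++++++.+..................+++w+w+w+w
216 w++++ww++w++w+++++++.+...........++++++w++++w
218 +w++wwww++www+w+w+++++++.......+++++++w++ww++
220 www+ww+w++www++www++++++++++.+++++++++++w++++
222 +w+wwwww++++w+ww+wwwwwww++++++++++w++w++++w+w
224 www++++w+++wwww++www+++w++w+++w+ww++++++++w++
226 +www+++ww++ww+++wwwww+w+w+www++++w++w++w++ww+
[ 0.54028965 -0.20901313  0.07254895] [0.10635746 0.37115369 0.17269758] 0.8600423068951784
```

It stands upright with the lens side facing +y, so I'll regrip a little lower. Toppling from here would end too near the pad's edge, so I'll first shift it 4 cm towards +y.

Request:
move_arm([
  [-0.6,0,0.3],
  [-0.6,0,0.65],
  [-0.6,0,0.65],
], roll=[0,0,0])

```text
time: 26.95
position: [0.5396, -0.2153, 0.0652]
tool_rot: [-2.221, -2.22, 0.001]
ft_force: [-0.6, 0.3, -0.8]
grip_width: 0.862
grip_force: 0.0
```

Request:
move_arm([
  [0,0,0],
  [0,0,0],
  [0,0,0],
  [0,0,0],
  [0,0,-0.4],
  [0,0,-0.8],
  [0.5,0,-1],
  [1.5,0,-1],
  [2.5,0,-1],
  [3.5,0,-1],
  [4,0,-1],
  [4,0,-0.8],
  [4,0,-0.4],
  [4,0,-0.1],
  [4,0,0],
  [4,0,0],
], roll=[0,0,0,0,0,0,0,0,0,0,0,0,0,0,0,0], gripper=4.5, squeeze=5)

```text
time: 28.55
position: [0.5401, -0.1756, 0.066]
tool_rot: [-2.222, -2.221, 0.001]
ft_force: [-0.5, 0.3, -0.4]
grip_width: 0.643
grip_force: 5.0
```

```bash
python3 tilt.py 330 180 380 236 s6
python3 -c "
from h import *
s=monitor.get_state();print(s['position'],s['ft_force'],s['grip_width'])"
```

```text
180 ..................................................
182 ..................................................
184 ..................................................
186 ..................................................
188 ..................+#####++........................
190 ................+############++...................
192 ..............++###############+..................
194 ..............+###################++........+.....
196 ...............+++++###############+........+++++.
198 .....................++++##########+........+++++w
200 .........................+++++####++.......+++w+++
202 ..............................++++.........+++w+++
204 ..........................................++++++++
206 ..................BB.B....................++ww++w+
208 ................BBBBBBBBB.................++++ww+w
210 ................BBBBBBBBBB..............++ww+++w+w
212 ................BBBBBBBBBBBB...........+++ww+www+w
214 .................BBBBBBBBBBB..........+++++++++www
216 .........ww++++....BBBBBBBBBB.........+++ww+++w+ww
218 ........w+++++........BBBBB...........+++w+wwwwww+
220 ......w++ww+++........................+++ww++++ww+
222 ....ww++w+w+++.+.....................+++++w+++++++
224 ..ww+++ww+w+w++++++.+...............++++www++ww+w+
226 w++www+ww+wwww+w+w++++++++.......+++++w+www+++w+w+
228 ++wwwww+www+w++ww+w+w++++++++++++++++wwwwwwww+www+
230 wwwwwww++w+ww+ww+w+ww++ww+++++++++w+wwwww+w+w+w+ww
232 wwwwwwwww++w++++++++w++w+wwww+wwww+www++ww+wwwwwww
234 w+wwwwwwwww+wwww+++++www+ww++w+wwwwww++wwwww++wwww
[ 0.54016831 -0.17549948  0.06595991] [-0.80370569  0.34739499 -1.2421397 ] 0.6440254852339945
```

Moved and still upright. Now I'll lay it over towards -y in an arc about its lower edge.

Request:
move_arm([
  [-0.7,0,-0.15],
  [-1.4,0,-0.28],
  [-2.0,0,-0.36],
  [-2.7,0,-0.36],
  [-3.4,0,-0.3],
  [-4.1,0,-0.2],
  [-4.8,0,0],
  [-5.4,0,0.2],
  [-6.0,0,0.5],
  [-6.6,0,0.9],
  [-7.2,0,1.3],
  [-7.7,0,1.7],
  [-8.2,0,2.2],
  [-8.6,0,2.7],
  [-9.0,0,3.2],
  [-9.4,0,3.8],
  [-9.6,0,4.4],
  [-9.6,0,4.4],
], roll=[0,0,0,0,0,0,0,0,0,0,0,0,0,0,0,0,0,0], squeeze=4)

```text
time: 30.4
position: [0.54, -0.2713, 0.0208]
tool_rot: [-2.222, -2.22, -0.0]
ft_force: [-0.8, -0.5, -1.4]
grip_width: 0.646
grip_force: 4.0
```

```bash
python3 tilt.py 335 180 405 236 s7
python3 -c "
from h import *
s=monitor.get_state();print(s['position'],s['ft_force'],s['grip_width'])"
```

```text
180 ...............................+++++........+++++.....................
182 ..............................++++...BBBB.............................
184 .............................++..B++++++++BB..........................
186 ............................++.+++++++++++++B..............+..........
188 ...........................++.B+++++++++++++B.........................
190 ..........................+++.++++++++++++++B.+++.....................
192 .........................+#++.B+++++++++++++..+++.....................
194 ........................+##+++.B++++++++++B.++++.........ww...........
196 .......................+#####++..B+++++BB.+++++........++++++++w......
198 ......................+#######++++.....+++++++.........++++++++++++www
200 ....................++##############++#####++..........+++++++++++++++
202 ..................w+++++++################++...........++w++++w+w+w+w+
204 ................w+++++++++++++###########++..+++.....++++w++++++++w+++
206 ..............w+++w++++++w+++++++++#####++..+.+++..w+++++++w+++w++++++
208 ............ww++++w+++++++++++++..+++++++...++
[... 394 characters left out ...]
w++w+
220 .w+++++w+++ww+ww+w++++w++++w+ww++++w++++wwwww++++w+w+w++w+++++++w+++++
222 w+w+w+++w+++w+w++++w++w++w+++w++++++++++w++++w+++++++++++ww++w+w++w+++
224 +++ww++++++w++www+www++w++w++ww+++w+++++++++w+++w+++w+w+++w+ww++w+w++w
226 +ww+++++++w++++++www++w+++w++++ww++++++++++++w++w++w++w+w+w++w+++w++++
228 w++++++++w+ww+wwww+w++ww++w+w++ww+ww++ww+++++++++++www++ww+w+++++w+++w
230 ++++++w+++++++ww+++w+++++++++w++++++w++++www+w+w+w++++++w++++w+w+ww++w
232 w+ww+w+w+++++w++w++w+w+www++w++ww+++ww+ww+w++w+++++w+w+++++++w++++++++
234 ++w+++w+++++++++++w+++++++w+++++w++++w+++++++w+w+++++ww++w+ww+++++++w+
[ 0.5398976  -0.27011915  0.02079058] [ 0.23493679  1.24885461 -1.16184022] 0.6462217121564522
```

The lens face now points up, with its ellipse at about (374,190). I'll release, rise, and go on to module B.

Request:
move_arm([
  [0,0,0],
  [0,0,0],
  [0,0,0],
  [0,0,-3],
  [0,0,-7],
  [0,0,-11],
  [0,0,-15],
], roll=[0,0,0,0,0,0,0], gripper=8.0)

```text
time: 31.15
position: [0.5402, -0.2705, 0.1737]
tool_rot: [2.221, 2.222, 0.0]
ft_force: [0.3, -0.4, -0.6]
grip_width: 0.916
grip_force: 0.0
```

Run:
```python
from h import *
shot("wrist","w7")
c=dict(np.load("pics/w7.npz")); im=cv2.imread("pics/w7.png")
go([.405,.185,.15],.713)
g=im[100:300:6,100:540:6].astype(int)
# b-r tells cream (neg) / lens (pos)
for i,r in enumerate(g): print(100+6*i,"".join("B" if p[0]>p[2]+12 else "#" if p[2]-p[0]>16 and p[2]>120 else "w" if p.min()>165 else "." for p in r))
```

```text
slide [ 45.73 -13.9    2.76] roll -0.712 tool y yaw 0.001 q7 0.33 t 31.2
100 ........wwwwwwwwwwwwwwwwwwwwwwwwwwwwwwwwwwwwwww.........................B.
106 ........wwwwwwwwwwwwwwwwwwwwwwwwwwwwwwwwwwwwwww...........................
112 ........wwwwwwwwwwwwwwwwwwwwwwwwwwwwwwwwwwwwwww...............B...........
118 ........wwwwwwwwwwwwwwwwwwwwwwwwwwwwwwwwwwwwwww..............B..........##
124 ........wwwwwwwwwwwwwwwwwwwwwwwwwwwwwwwwwwwwwww.......................##w#
130 .........wwwwwwwwwwwwwwwwwwwwwwwwwwwwwwwwwwwwww................B.....#####
136 .........wwwwwwwwwwwwwwwwwwwwwwwwwwwwwwwwwwwwww.....................#w####
142 .........wwwwwwwwwwwwwwwwwwwwwwwwwwwwwwwwwwwwww....................#w###..
148 .........wwwwwwwwwwwwwwwwwwwwwwwwwwwwwwwwwwwwww..............B.....####...
154 .........wwwwwwwwwwwwwwwwwwwwwwwwwwwwwwwwwwwwww...............B...####....
160 .........wwwwwwwwwwwwwwwwwwwwwwwwwwwwwwwwwwwwww...................####....
166 .........wwwwwwwwwwwwwwwwwwwwwwwwwwwwwwwwwwwwww...................#w##....
172 ..........wwwwwwwwwwwwwwwwwwwwwwwwwwwwwwwwwwwww...................####....

[... 958 characters left out ...]
.....wwwwwwwwwwwwwwwwwwww#.BBBBBBBBB..www...........................
256 ............wwwwwwwwwwwwwwwwwww#.BBBBBBBBB#.www...........................
262 ............wwwwwwwwwwwwwwwwwww##.BBBBBBB.#.www...........................
268 ............wwwwwwwwwwwwwwwwwww##..BBBBB.##.www...........................
274 ............wwwwww.wwwwwwwwwwww####.....###wwww...........................
280 ............wwwww.....wwwwwwwww############.www...........................
286 ............wwww......wwwwwwwww############...............................
292 ............www.................###########...............................
298 ................................###########...............................
```

Module A lies flat and lens up, square on the pad, with the lens at (324,250). Going to module B.

Request:
move_arm([
  [4,-1,0],
  [8,-2,0],
  [12,-3,0],
  [16,-4,0],
  [20,-5.5,0],
  [25,-7,0],
  [30,-9,0],
  [35,-11,0],
  [40,-12.5,0],
  [44,-13.5,0],
  [45.7,-13.9,1],
  [45.7,-13.9,1],
  [45.7,-13.9,1],
  [45.7,-13.9,1],
], roll=[-0.1,-0.2,-0.3,-0.4,-0.5,-0.6,-0.7,-0.712,-0.712,-0.712,-0.712,-0.712,-0.712,-0.712])

```text
time: 32.6
position: [0.4018, 0.1847, 0.1621]
tool_rot: [1.311, 2.855, -0.001]
ft_force: [-0.2, -0.1, 0.3]
grip_width: 0.917
grip_force: 0.0
```

Run:
```python
from h import *
c=dict(np.load("pics/w7.npz")); print("lens A",ray(c,324,249,.044),"top edge",ray(c,324,187,.044))
s=monitor.get_state(); print(s["position"],s["tool_rot"])
shot("wrist","w8"); im=cv2.imread("pics/w8.png")
g=im[150:280:4,200:440:4].astype(int)
for i,r in enumerate(g): print(150+4*i,"".join("#" if p[2]-p[0]>16 and p[2]>120 else "-" if p.max()<75 else "." for p in r))
```

```text
lens A [ 0.54163326 -0.28539367  0.044     ] top edge [ 0.54158111 -0.23962682  0.044     ]
[0.40176298 0.18466366 0.16208119] [ 1.31067758e+00  2.85473520e+00 -5.95255446e-04]
150 ............................................................
154 ............................................................
158 ............................................................
162 ............................................................
166 ............................................................
170 ............................................................
174 ............................................................
178 ............................................................
182 ............................................................
186 ............................................................
190 ...................................................-..-.....
194 ...................................................-..-.....
198 ...................................................-..-.....
202 ...................................................-..-.....
206 .........
[... 521 characters left out ...]
...........##.##.#...........#....................
242 .....................##.#...###.............................
246 .....................#.##.#...#........#....................
250 .....................###.#.#...........#..........-.........
254 ...........---------.#####.###.........#..---------.........
258 ..........----------.#.##.#####..#.....#..---------.........
262 .........------------####.#####..#.....#.-----------........
266 .....................#####.....#.......#....................
270 .....................#######.#.#..#....#....................
274 .....................#####.#.#.........#..................--
278 .------..............#######...#.##....#...............-----
```

Run:
```python
from h import *
c=dict(np.load("pics/w8.npz"))
a,b=ray(c,283.5,212.5,.046),ray(c,361,212.5,.046); print(a,b,np.hypot(*(a-b)[:2]))
m=(a+b)/2; th=.713-np.pi/2; F=np.array([np.cos(th),np.sin(th),0]); X=m+.016*F; print(m,X,np.hypot(*X[:2])); go([X[0],X[1],.013],.713)
```

```text
[0.37203261 0.17895852 0.046     ] [0.41246955 0.21365595 0.046     ] 0.053282808520093414
[0.39225108 0.19630724 0.046     ] [0.40271677 0.18420479 0.046     ] 0.4428455754303457
slide [-0.08  0.04 14.91] roll -0.004 tool y yaw 0.709 q7 0.3 t 32.6
```

Request:
move_arm([
  [-0.3,0,3],
  [-0.3,0,7],
  [-0.3,0,11],
  [-0.3,0,14],
  [-0.3,0,14.9],
  [-0.3,0,14.9],
  [-0.3,0,14.9],
], roll=[0,0,0,0,0,0,0], gripper=8.0, squeeze=5)

```text
time: 33.35
position: [0.4045, 0.1838, 0.0142]
tool_rot: [1.309, 2.854, 0.002]
ft_force: [1.1, 0.1, 0.2]
grip_width: 0.921
grip_force: 0.0
```

Request:
move_arm([
  [0,0,0],
  [0,0,0],
  [0,0,0],
  [0,0,0],
  [0,0,0],
  [0,0,0],
], roll=[0,0,0,0,0,0], gripper=4.5)

```text
time: 33.95
position: [0.4032, 0.1834, 0.0134]
tool_rot: [1.308, 2.856, -0.002]
ft_force: [-2.3, -1.6, 6.7]
grip_width: 0.644
grip_force: 5.0
```

Request:
move_arm([
  [0,0,-0.3],
  [-0.1,0,-0.6],
  [-0.1,0,-0.9],
  [-0.2,0,-1.2],
  [-0.2,0,-1.5],
  [-0.2,0,-1.7],
  [-0.2,0,-1.7],
], roll=[0,0,0,0,0,0,0])

```text
time: 34.65
position: [0.4046, 0.1821, 0.0303]
tool_rot: [1.308, 2.856, -0.0]
ft_force: [-0.5, -0.4, -1.1]
grip_width: 0.645
grip_force: 5.0
```

Request:
move_arm([
  [0.5,0,0],
  [1.0,0,0],
  [1.5,0,0],
  [2.0,0,0],
  [2.6,0,0],
  [2.6,0,0],
  [2.6,0,0],
], roll=[0,0,0,0,0,0,0])

```text
time: 35.35
position: [0.3869, 0.2026, 0.03]
tool_rot: [-1.306, -2.856, -0.0]
ft_force: [-2.1, 0.4, -0.9]
grip_width: 0.643
grip_force: 5.0
```

Request:
move_arm([
  [0,0,-1],
  [0,0,-2.5],
  [0,0,-4.5],
  [0,0,-7],
  [0,0,-10],
  [0,0,-12],
  [0,0,-13],
  [0,0,-13],
  [0,0,-13],
], roll=[0,0,0,0,0,0,0,0,0])

```text
time: 36.25
position: [0.3871, 0.2015, 0.1593]
tool_rot: [-1.308, -2.856, 0.002]
ft_force: [-0.0, 0.5, -2.4]
grip_width: 0.644
grip_force: 5.0
```

Run:
```python
from h import *
s=monitor.get_state(); print(s["ft_force"],s["grip_width"])
go([.45,-.10,.12],0)
```

```text
[-0.03700703  0.53069057 -2.42925457] 0.6438816773399075
slide [-26.94 -14.92   3.94] roll 0.712 tool y yaw 0.712 q7 0.27 t 36.2
```

Request:
move_arm([
  [-1.5,-0.4,0],
  [-4,-1,0],
  [-6.5,-1.7,0],
  [-9,-2.4,0],
  [-11.5,-3.1,0],
  [-14,-3.8,0],
  [-16.2,-4.6,0],
  [-18.5,-6.5,0],
  [-20.5,-8.5,0],
  [-22.5,-10.5,0],
  [-24.5,-12.5,0],
  [-26,-14,0],
  [-26.9,-14.9,1],
  [-26.9,-14.9,2.5],
  [-26.9,-14.9,3.9],
  [-26.9,-14.9,3.9],
  [-26.9,-14.9,3.9],
], roll=[0,0.05,0.1,0.15,0.2,0.27,0.34,0.41,0.48,0.55,0.62,0.69,0.712,0.712,0.712,0.712,0.712])

```text
time: 37.95
position: [0.4503, -0.0984, 0.1206]
tool_rot: [-2.219, -2.222, 0.0]
ft_force: [1.2, 0.5, -3.3]
grip_width: 0.649
grip_force: 5.0
```

Request:
move_arm([
  [0,0,1],
  [0,0,2.2],
  [0,0,3.2],
  [0,0,3.6],
  [0,0,3.6],
  [0,0,3.6],
], roll=[0,0,0,0,0,0])

```text
time: 38.55
position: [0.4506, -0.0991, 0.0851]
tool_rot: [2.221, 2.221, 0.0]
ft_force: [0.1, 0.3, -3.0]
grip_width: 0.643
grip_force: 5.0
```

Request:
move_arm([
  [0,0,0.4],
  [0,0,0.4],
  [0,0,0.4],
], roll=[0,0,0])

```text
time: 38.85
position: [0.4505, -0.0992, 0.0811]
tool_rot: [2.221, 2.221, -0.0]
ft_force: [-0.5, -0.5, -2.8]
grip_width: 0.639
grip_force: 5.0
```

Request:
move_arm([
  [0,0,0.4],
  [0,0,0.4],
  [0,0,0.4],
], roll=[0,0,0])

```text
time: 39.15
position: [0.4511, -0.0995, 0.0776]
tool_rot: [2.22, 2.22, 0.001]
ft_force: [-0.3, -0.5, 3.0]
grip_width: 0.645
grip_force: 5.0
```

```bash
python3 tilt.py 330 170 420 260 s8
```

```text
170 ...............................................................................+++++++....
172 ...............................................................................++++++.....
174 ................................................................................+.........
176 ..........................................................................................
178 ..........................................................................................
180 ..........................................................................................
182 ..........................................................................................
184 ..........................................................................................
186 ..........................................................................................
188 ..........................................................................................
190 ..........................................................................................
192 ...................................................
[... 2474 characters left out ...]
..+++wwwwwwwwwwww++................
246 ......++++wwwwwwwwwwwwwwwwwww++.....BBBBBBBBBB............+wwwwwwwwwww+++.................
248 ..........++++wwwwwwwwwwwwwww+++........BBBBBBB..........+++wwwwwwwww++...................
250 ...............++++wwwwwwwwww++++.......................++++wwwwwwww++....................
252 ...................+++++wwwwwww++++++.+.................++wwww+www++......................
254 ........................+++++wwww+ww+++++++..........++++wwwwwwww+w.......................
256 ............................+++++wwwwwwww+++++.+....+++wwwwwwwww++........................
258 ..................................+++wwwwwwww+++++++++wwwwwwww++..........................
```

Contact came at the same height as module A, so I'll repeat the same sequence.

Request:
move_arm([
  [-0.4,0,-0.1],
  [-0.8,0,-0.2],
  [-1.2,0,-0.2],
  [-1.6,0,-0.2],
  [-2.0,0,-0.1],
  [-2.4,0,0],
  [-2.8,0,0],
  [-3.1,0,0.2],
  [-3.4,0,0.4],
  [-3.4,0,0.4],
], roll=[0,0,0,0,0,0,0,0,0,0], squeeze=4)

```text
time: 40.2
position: [0.4504, -0.1343, 0.0732]
tool_rot: [2.222, 2.22, -0.001]
ft_force: [-1.6, -1.1, 3.0]
grip_width: 0.641
grip_force: 4.0
```

```bash
python3 tilt.py 355 190 410 255 s9
python3 - <<'E'
from h import *
s=monitor.get_state();print(s['position'],s['ft_force'],s['grip_width'])
c=cams.get_calibration("side")
for y in (-.115,-.135):
  for X in ((.422,y,.01),(.478,y,.01),(.422,y,.1),(.478,y,.1)): print(X,proj(c,X).round(1))
E
```

```text
190 .......................................................
192 .......................................................
194 .......................................................
196 ........+........++++++................................
198 ................+#######+++............................
200 .................+########++.....+.....................
202 ++....................+++++....++++++w.................
204 ww++++........................++++w++..................
206 ww+w++++.........................w+....................
208 wwwwwww+...........+++.................................
210 wwwwww+++........++####+++++++++.......................
212 wwwwwww++.......+############++++..............+++...++
214 wwwwwww++.....+#################+++............++...www
216 ww+wwwww+....+######################+..................
218 wwwww+ww+....++#####################+.........++++++...
220 wwwwwwww++......++++################+........++wwww+++.
222 wwwwwwww++...........++++###########+.......++www+ww++.
224 wwwwwwww+++++.............++++#####++......++wwwwwww++.
226 wwwwwwwwww++.+..
[... 558 characters left out ...]
..+.++wwwwwww++......
246 wwwwwwwwww++++++....................+++wwwwwww++.......
248 wwwwwwwwwwwww++++++.+..............+++wwwwwww++........
250 wwwwwwwwwwwwwwwww++++++++........++++wwwwww++..........
252 wwwwwwwwwwwwwwwwwwwww++++++.++.+++++wwwww+++...........
254 ++++wwwwwwwwwwwwwwwwwwwwww++++++++wwwwww++.............
[ 0.45044105 -0.13393258  0.07325012] [-2.06414404 -1.53322474  3.72571615] 0.6436229817849224
(0.422, -0.115, 0.01) [384.2 256.1]
(0.478, -0.115, 0.01) [363.2 246.5]
(0.422, -0.115, 0.1) [387.7 226.6]
(0.478, -0.115, 0.1) [365.3 217.1]
(0.422, -0.135, 0.01) [388.5 251.1]
(0.478, -0.135, 0.01) [367.6 241.7]
(0.422, -0.135, 0.1) [392.2 221.5]
(0.478, -0.135, 0.1) [370.  212.3]
```

Request:
move_arm([
  [0,0,0],
  [0,0,0],
  [0,0,0],
  [0,0,0],
  [0,0,0],
  [-0.5,0,0.3],
  [-0.6,0,0.7],
  [-0.6,0,0.7],
], roll=[0,0,0,0,0,0,0,0], gripper=7.2)

```text
time: 41.05
position: [0.4499, -0.1394, 0.0653]
tool_rot: [-2.221, -2.22, 0.001]
ft_force: [0.3, -0.2, -0.1]
grip_width: 0.824
grip_force: 0.0
```

```bash
python3 tilt.py 355 196 410 255 s10
python3 - <<'E'
from h import *
s=monitor.get_state();print(s['position'],s['ft_force'],s['grip_width'])
E
```

```text
196 ...............++++....................................
198 ..............++#####+++...............................
200 ................+########++............................
202 ....................+++#+++....++++w+..................
204 ++++.........................+++++ww+++++..............
206 wwww++........................+++++wwwww++w............
208 wwwww++............+++............w+w++++..............
210 w+www++.........++#####++++++..........................
212 wwwww++........+##############++++.....................
214 wwwww++.......+###################++++.................
216 wwwwww++.....+#######################++.............++.
218 wwwwww+......+++######################++...............
220 wwwww+++.........++++##################+...........+++.
222 wwwwww+..............++++#############+............++++
224 wwwwwww++++.++...........+++++######++...........++ww++
226 wwwwwwwwww+++.................++++++............++www++
228 wwwwwwwwww+++..................................w+wwwwww
230 wwwwwwwwww++....BBBBB..........................++wwwwww
232 wwwwwwwwww++...BBBBBBBBBB......................++wwwwww
234 wwwwwwwwww++..BBBBBBBBBBBBB..................+++wwwwwww
236 wwwwwwwwww++....BBBBBBBBBBB................w+ww+wwwww++
238 wwww+wwww++++...BBBBBBBBBBBBB.........++++++wwwwww+++w.
240 wwwwwwwww++++.....BBBBBBBBBB.........+++wwwwwwwwwwwww..
242 wwwwwwwww+++.........BBBBBB..........+++wwwwwwwww+.....
244 wwwwwwwww++..........................++wwwwwwww++......
246 wwwwwwwwww++++......................+++wwwwwww+w.......
248 wwwwwwwwwwww++++++.+..............++++wwwwwww+.........
250 wwwwwwwwwwwwwwwwww++++............++++wwww++w..........
252 wwwwwwwwwwwwwwwwwwwwww++++.++.+.+++wwww+w++............
254 +++wwwwwwwwwwwwwwwwwwwwwww+++++++wwwwwww++.............
[ 0.45007731 -0.13917226  0.06553776] [0.13694056 0.020056   0.46965471] 0.8245662438142297
```

Standing. I'll close and lay it over.

Request:
move_arm([
  [0.3,0,0],
  [0.3,0,0],
], roll=[0,0])

```text
time: 41.3
position: [0.4506, -0.1355, 0.0661]
tool_rot: [-2.221, -2.222, -0.0]
ft_force: [0.6, -0.5, -0.7]
grip_width: 0.83
grip_force: 0.0
```

Request:
move_arm([
  [0,0,0],
  [0,0,0],
  [0,0,0],
  [-0.7,0,-0.15],
  [-1.4,0,-0.28],
  [-2.0,0,-0.36],
  [-2.7,0,-0.36],
  [-3.4,0,-0.3],
  [-4.1,0,-0.2],
  [-4.8,0,0],
  [-5.4,0,0.2],
  [-6.0,0,0.5],
  [-6.6,0,0.9],
  [-7.2,0,1.3],
  [-7.7,0,1.7],
  [-8.2,0,2.2],
  [-8.6,0,2.7],
  [-9.0,0,3.2],
  [-9.4,0,3.8],
  [-9.6,0,4.4],
], roll=[0,0,0,0,0,0,0,0,0,0,0,0,0,0,0,0,0,0,0,0], gripper=4.5, squeeze=3)

```text
time: 43.3
position: [0.4507, -0.2331, 0.0216]
tool_rot: [2.221, 2.22, -0.0]
ft_force: [-0.5, -3.3, 2.0]
grip_width: 0.643
grip_force: 3.0
```

```bash
python3 tilt.py 340 190 420 250 s11
python3 - <<'E'
from h import *
s=monitor.get_state();print(s['position'],s['ft_force'],s['grip_width'])
E
```

```text
190 ............................++..................................................
192 .......................+.++###++.....................++++.......................
194 .....................+##########+...................++###+++++..................
196 ..................ww+++###########+++.................+########+++++++++........
198 .................++++..+++++###########++..................++##########++.......
200 ..............w+++w++.......+++++########++.......+++++........+++####+.........
202 .............w++w+++++...........+++++#+++.......+##+++...B.........+...........
204 ...........w++wwwww+++..........................+++..B+++++++BB.................
206 .........w++www+www++++++++....................++..++++++++++++BB.++............
208 .......w+++wwwwwwwwwwww++++++++.........+.++..++.B++++++++++++++B..+............
210 .....w+++wwwwwww+wwwwwwwww+w++++++..+..+++++++++.++++++++++++++++..+++..........
212 ....w++ww++ww++w+wwwwwwww+wwww+ww+++++++++w++#++.++++++++++++++++.++++..........
214 .ww+www+w+wwwwww++ww+wwwwwwwww+wwww++ww+w+++###+.B++++++++++++++B.+++.......
[... 844 characters left out ...]
++........
236 wwwwwwwwwwwwwww+wwwww+wwwwwwwwwwwwwwwwwwwwwwwww+wwwwwwwwwwww++ww+ww+++..........
238 wwwwwwwwwwwwwwwwww+wwwwwww+wwww+w+w+wwww+wwwwwwwwwwwwwwwww+www+www+++...........
240 wwwwwwwwwwwwwwww+wwwwww+ww++wwww++++wwwwwwwwwwwwwwwww+wwwwwwwww++www............
242 +wwwwwwwwwwwwwwwwwwwwwwww+wwwww+www+wwwwwwwwwwwwwwwww+wwwwwwwww++...............
244 wwwwwwwwwww+wwwwwwwwwwwwwwwwwwwwwwwwww+wwww+wwww+www+wwwwwwwww++................
246 +wwwwwwwwww+w+wwwwwww+wwwwwwwwwwwwwwwwwwwwwwwwwwww+wwwwwwwwww++.................
248 ++++++wwwwwwwwwwwwwwwwwwwwwwwwwwwwwwwwwwww+wwwww++wwwwwwwww++...................
[ 0.45034177 -0.23298441  0.02070297] [ 1.08517715 -2.28718612 -0.14574072] 0.6379201982643846
```

Request:
move_arm([
  [0,0,0],
  [0,0,0],
  [0,0,0],
  [0,0,-3],
  [0,0,-7],
  [0,0,-11],
  [0,0,-15],
  [4,0,-15],
  [8,0,-15],
  [12,0,-15],
  [16,0,-15],
  [20,0,-15],
  [24,0,-15],
  [28,0,-15],
  [32,0,-15],
  [36,0,-15],
  [40,0,-15],
  [40,0,-15],
], roll=[0,0,0,0,0,0,0,0,0,0,0,0,0,0,0,0,0,0], gripper=7.2)

```text
time: 45.15
position: [0.4492, 0.1749, 0.1727]
tool_rot: [-2.209, -2.231, -0.005]
ft_force: [0.5, -0.0, -0.1]
grip_width: 0.822
grip_force: 0.0
```

Run:
```python
from h import *
shot("top","c3",(300,120,520,320),3)
s=monitor.get_state();print(s['position'],s['time'])
```

```text
[0.44958274 0.17147251 0.17232405] 45.2
```

View pics/c3.png

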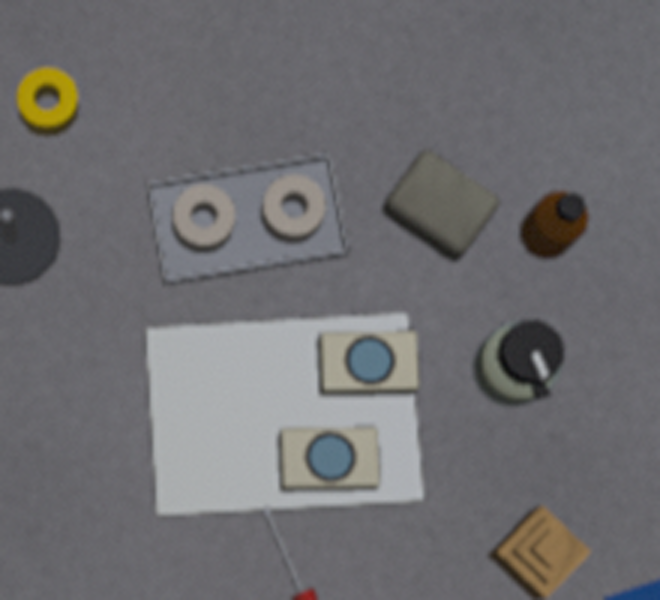

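Everything is in place, but module A's right end, at (418,362), slightly overhangs the pad edge at about x=413. I'll lift it 6 mm and shift it 3 cm inward.

Run:
```python
from h import *
c=dict(np.load("pics/c3.npz"))
for u,v,z in ((320,331,.044),(417,331,.044),(417,391,.044),(320,391,.044),(370,360,.044),(330,456,.044),(281,428,.044),(379,487,.044),(411,362,.01)): print(ray(c,300+u/3,120+v/3,z).round(4))
go([.541,-.285,.08],0)
```

```text
[ 0.5691 -0.2439  0.044 ]
[ 0.5677 -0.3339  0.044 ]
[ 0.5112 -0.3313  0.044 ]
[ 0.5126 -0.2418  0.044 ]
[ 0.541  -0.2892  0.044 ]
[ 0.4519 -0.2488  0.044 ]
[ 0.4786 -0.2047  0.044 ]
[ 0.4226 -0.2926  0.044 ]
[ 0.5446 -0.3326  0.01  ]
slide [-45.72   8.82   9.18] roll 0.007 tool y yaw 0.007 q7 -0.43 t 45.2
```

Request:
move_arm([
  [-4,1,0],
  [-8,2,0],
  [-12,3,0],
  [-16,4,0],
  [-20,5,0],
  [-24,6,0],
  [-28,7,0],
  [-32,8,0],
  [-36,8.8,0],
  [-40,8.8,0],
  [-44,8.8,0],
  [-45.8,8.8,2],
  [-45.8,8.8,4],
  [-45.8,8.8,6],
  [-45.8,8.8,8],
], roll=[0,0,0,0,0,0,0,0,0,0,0,0,0,0,0], gripper=7.4, squeeze=10)

```text
time: 46.7
position: [0.5372, -0.2917, 0.091]
tool_rot: [-2.224, -2.219, 0.001]
ft_force: [0.3, -0.4, 0.4]
grip_width: 0.847
grip_force: 0.0
```

Run:
```python
from h import *
go([.541,-.286,.018],0)
```

```text
slide [0.57 0.38 7.3 ] roll -0.002 tool y yaw -0.002 q7 0.28 t 46.7
```

Request:
move_arm([
  [0.4,0.3,2],
  [0.4,0.3,4],
  [0.4,0.3,6],
  [0.4,0.3,7.2],
  [0.4,0.3,7.2],
], roll=[0,0,0,0,0])

```text
time: 47.2
position: [0.5394, -0.2864, 0.0181]
tool_rot: [-2.22, -2.218, 0.003]
ft_force: [-0.4, 0.1, -0.0]
grip_width: 0.852
grip_force: 0.0
```

Request:
move_arm([
  [0,0,0],
  [0,0,0],
  [0,0,0],
  [0,0,0],
  [0,0,-0.3],
  [0,0,-0.6],
  [1,0,-0.6],
  [2,0,-0.6],
  [3,0,-0.6],
  [3.3,0,-0.6],
  [3.3,0,-0.3],
  [3.3,0,-0.1],
  [3.3,0,0],
  [3.3,0,0],
], roll=[0,0,0,0,0,0,0,0,0,0,0,0,0,0], gripper=4.5)

```text
time: 48.6
position: [0.5414, -0.2533, 0.021]
tool_rot: [-2.222, -2.221, 0.001]
ft_force: [-2.4, 2.5, 6.8]
grip_width: 0.643
grip_force: 10.0
```

Request:
move_arm([
  [0,0,0],
  [0,0,0],
  [0,0,0],
  [0,0,0],
  [0,0,-4],
  [0,0,-8],
  [0,0,-12],
  [0,0,-16],
  [5,0,-16],
  [10,0,-16],
  [15,0,-16],
  [20,0,-16],
  [25,0,-16],
  [30,0,-16],
  [35,0,-16],
  [40,0,-16],
  [40,0,-16],
  [40,0,-16],
], roll=[0,0,0,0,0,0,0,0,0,0,0,0,0,0,0,0,0,0], gripper=7.4)

```text
time: 50.4
position: [0.541, 0.1486, 0.18]
tool_rot: [-2.217, -2.226, 0.0]
ft_force: [0.4, -1.1, -0.0]
grip_width: 0.849
grip_force: 0.0
```

Run:
```python
from h import *
a=cams.get_image("top"); cv2.imwrite("pics/c4.png",a[:,:,::-1])
g=a[156:292:2,346:500:2].astype(int)
for i,r in enumerate(g): print(156+2*i,"".join("B" if p[2]>p[0]+25 else "#" if p[0]-p[2]>16 and p[0]>120 else "w" if p.min()>165 else "+" if p.min()>125 else "." if p.max()>60 else "-" for p in r))
```

```text
156 .............................................................................
158 .............................................................................
160 .............................................................................
162 .............................................................................
164 .............................................................................
166 .............................................................................
168 .............................................................................
170 .............................................................................
172 .............................................................................
174 .............................................................................
176 ..............................+..............................................
178 ........................+++++................................................
180 .......................+++++++...............................................
182 ........++++++........++++++++
[... 3775 characters left out ...]
BBB.###+wwwwww..............................
276 ...+wwwwwwwwwwwwwwwwwww+#####.BBBBB.####+wwwwww+.............................
278 ...+wwwwwwwwwwwwwwwwwww+.####..BBB..####+wwwwww+.............................
280 ...+wwwwwwwwwwwwwwwwwwww.######...+#####+wwwwww+.............................
282 ...+wwwwwwwwwwwwwwwwwwww................+wwwwww+.............................
284 ...+wwwwwwwwwwwwwwwwwwww++++++++++++wwwwwwwwwwww.............................
286 ...+wwwwwwwwwwwwwwwwwwwwwwwwwwwwwwwwwwwwwwwww+++.............................
288 ...+wwwwwwwwwwwwwwwww+wwwww++++++++++........................................
290 ...+wwwww++++++++++................................................##........
```

Both modules lie on the pad inside its edges, flat, lens up and apart. The rolls are in the tray, the cap is shut, and the arm is clear. Handing in.

```bash
python3 -c "
from bench import workorder; print(workorder.close_job())"
```

```text
the job is handed in; nothing more can be done
None
```

I screwed the cap shut first, then laid both tissue rolls flat in the tray and set both lens modules lens up and apart on the pad; the middle pocket was empty, and I handed the job in at about 50 s.

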